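# Proof-load a stick-on shelf hook with a spring scale

### The arm

A 6-joint arm with a two-finger parallel gripper is mounted at the origin on a cart in front of the work surface, level with it; the furniture and walls round the work are solid. World frame = base frame: x ahead of the robot, y to its left, z up, the work surface at z = 0. Lengths are in m, angles in degrees, forces in N, time in s.
With the tool pointing down it reaches from about 0.35 to 0.975 m from the base axis. Payload 17.4 kg.
Tool frame: the origin (TCP) lies at the very end of the fingers, on their centre line; the grasp point (between the pads) lies 19 mm behind it; z points along the fingers, y is the line along which they close (so a half turn about z gives the same grasp; the last joint's range is limited). The gripper opens to 85 mm and grips with 20 to 120 N. Pads are 22 mm wide; open, the fingers measure 114 mm over their backs; the gripper's body (76 mm by 85 mm) begins 54 mm behind the grasp point. The pads swing forward as they close: fully open they stand 13 mm farther back than shut.
Start: joints at [70.141, 6.646, 82.598, -0, 90.757, -2.166], TCP at [0.205, 0.643, 0.209] pointing down, gripper open.
Joint ranges: [-162.19, 162.19], [-47.58, 125.68], [4.15, 143.07], [-65.23, 245.23], [0.69, 171.88], [-170.13, 170.13]. Speed limits (degrees/s): [108.29, 108.29, 127.2, 180, 180, 180].

### API

Orientations are given as a 3x3 rotation matrix whose columns are the frame's x, y, z axes.
In Python, from plant import env, eyes, models gives the robot as it stands. Calls block until the motion is done:
- env.move_to(position, orientation): joint-space move of the TCP to a pose.
- env.move_linear(position, max_speed=0.15, rot=None): straight line of the TCP; rot=None keeps the orientation; max_speed is the mean speed in m/s.
- env.movej(angles): joint-space move.
- env.release() and env.grasp(grip_force=None): open the fingers fully, or close them until they stop; grip_force is the grip in N (None keeps the last).
- env.hold(seconds).
- env.ik(position, orientation): joint angles nearest the present ones, or None.
- eyes.get_image(name): name is "scene" or "top" or "wrist"; returns a dict with "frame" (420x560x3 uint8, red, green, blue), "intrinsics" (3x3 intrinsics, pixels), "k1" (the pictures are not rectified: a ray, as slopes to the right and down, at radius r is drawn at 1 + k1 r^2 times it, then the intrinsics apply), "origin" and "attitude" of the camera in the world; the wrist camera has in their place "hand_eye" (4x4, takes a point from camera to tool coordinates, whose origin is the TCP and whose axes are the flange's). Camera axes: x right, y up, looking along -z (the intrinsics and any distortion apply to the point x, -y, -z); pixel columns grow to the right and rows downward; lengths in m; the calibration is good to about 2 mm. A picture is of the moment at which its call begins: read the wrist's pose just before it. There is no depth.
A pose or a line that the arm cannot do raises env.PlanningError and nothing moves.
- env.finish_job(): hands the job in; it is judged then, once.
Trained networks look in the newest picture that a camera, given by its name, has taken for a name from the list of things; names that differ only in an ending like _2 or _b are one class to them, and where a whole thing is asked for, a point or a joint stands for the part that bears it (a point fixed in the world has none). Each returns a list of dicts, best first, with "conf" (0 to 1); they miss things now and then, are a little off and sometimes report something else, mostly with a low value. They report only what shows in the picture. A call takes as long as a camera call.
- models.boxes_of(camera, label): "rect" ([left, top, right, bottom] in pixels, round what is visible of it).
- models.outline_of(camera, label): "pixels" (420x560 bool, what is visible of it) and "rect" ([left, top, right, bottom] in pixels, round what is visible of it).
Readings, each from a call of its own:
- env.read_time(): time.
- env.read_joint_positions(): joint angles.
- env.read_qvel(): joint speeds.
- env.read_joint_torque(): joint torques, N m.
- env.read_ee_pos(): TCP position.
- env.read_ee_rot(): TCP orientation.
- env.read_wrist_force(): force on the tool from outside, world axes, zero at the start.
- env.read_torque(): the same for the moment, N m.
- env.read_grip_width(): opening from 0.0 (shut) to 1.0 (fully open).
- env.read_gripper_force(): force on a finger pad.
Only numpy, scipy, OpenCV 4.12 (cv2) and the standard library are available. Lean on these libraries where they do the work, as an engineer would, in place of code of your own. Each camera call takes 0.05 s, during which the arm holds its last target. There are 200 camera calls.

### The job

The new stick-on hook under the little shelf must be proof-loaded with the spring scale that hangs from it, but the orange jug below is in the way: first stand the jug upright on the round cork mat and let go of it. Then draw the tube of the scale down until the green band on its rod is fully out with no red showing, keep it there for about two seconds, and ease it all the way back up and let go, never letting it snap up. Leave the other things where they stand.

Things in the scene. Friction and masses are not known exactly. Their poses are not given: they have to be found in the camera images.
- shelf: Small fixed worktop shelf: oak board 170 mm deep (its x), 260 mm wide (its y), 18 mm thick, underside 300 mm above the worktop, on black wire frames 12 mm inside its ends. Origin on the worktop under the board's centre; x points away from the robot (front edge at x = -85 mm). No room under it for an upright gripper: come in from the front, leaning back 25 to 45 degrees.
- scale_grip (a point): Centre of the ribbed blue grip of the hanging spring scale: upright, round, 28 mm in diameter, 42 mm long between 33 mm flanges; 126 mm above the worktop at rest, 25 mm behind the shelf's front edge; the tube ends 36 mm below this point. The scale can swing sideways on its hook (along the shelf's y) but not to and fro.
- scale_tube (a joint): How far the scale's tube is drawn down over its white rod, m: 0 at rest, end stop 0.066. A spring draws it up: 0.4 N at 0, rising by 190 N per m (8.4 N at 0.042). Above the tube's mouth the rod then shows three black lines (at 0.008, 0.016, 0.024), the green band, which starts to show at 0.034 and is fully out at 0.042, and from 0.052 the red band.
- jug: Orange jug, 79 mm wide, 111 mm from spout to handle, 74 mm high, about 0.32 kg, solid; it stands below the scale and blocks it. Origin at the centre of its underside. Spout at its +y; loop handle at its -y, 10 mm thick (along its x), its outer upright part at y = -56 to -43 mm, z = 36 to 70 mm; the belly begins at y = -33 mm. At the start the handle points roughly to the shelf's front.
- cork_mat: Round cork mat, 128 mm in diameter, 8 mm thick, fixed on the worktop to the left of or in front of the shelf's left end. Origin at the centre of its underside.
- spice_a: Spice jar with red cap, 45 mm in diameter, 106 mm high, on top of the shelf near its back; bystander. Origin under its centre.
- spice_b: A second such spice jar beside it; bystander.
- jar_green: Green glass jar, 80x80x96 mm, on top of the shelf near its back; bystander. Origin under its centre.
- apple: Red apple, 75 mm, on the worktop near its front edge at the right; bystander. Origin at its underside.
- lemon: Lemon, 78x55x56 mm, on the worktop near its front edge; bystander. Origin at its underside.
- mug_blue: White mug with dots, 78x114x93 mm, on the worktop beyond the cork mat, left of the shelf; bystander. Origin under its centre.

How it is judged:
By the outcome, as a careful person would: the job done as asked, in the order asked, and still so for the second after the job is handed in, with the robot touching nothing.
It also fails if it takes over 64 s, if anything falls off the work surface, if the arm or the gripper's body presses on something with over 40 N, if the wrist force passes 120 N, or if a joint passes its speed limit or range.

## Working session

There is one attempt and no reset: what is moved stays moved. The work goes in short steps, each a Python script; the robot and the scene stay as the last script left them, time stands still between calls to the robot, and variables do not carry over. Pictures are saved under pics/ and viewed, at most 12 in all, crops included, and the job is handed in when it is done.

```bash
mkdir -p pics; ls
cat > h.py <<'E'
import numpy as np, cv2
from plant import env, eyes, models
def cam(n):
    if n=="wrist":
        p=np.array(env.read_ee_pos());R=np.array(env.read_ee_rot())
    c=eyes.get_image(n)
    if n=="wrist":
        H=np.array(c["hand_eye"]); c["origin"]=p+R@H[:3,3]; c["attitude"]=R@H[:3,:3]
    return c
def ray(c,uv):
    K=np.array(c["intrinsics"]);k=c["k1"]
    d=np.linalg.solve(K,[uv[0],uv[1],1.])[:2]
    s=d.copy()
    for _ in range(30): s=d/(1+k*(s@s))
    v=np.array(c["attitude"])@np.array([s[0],-s[1],-1.])
    return np.array(c["origin"]),v/np.linalg.norm(v)
def onplane(c,uv,z=0,ax=2):
    o,v=ray(c,uv); return o+v*(z-o[ax])/v[ax]
def proj(c,P):
    p=np.array(c["attitude"]).T@(np.array(P)-np.array(c["origin"]))
    s=np.array([p[0],-p[1]])/-p[2]; s=s*(1+c["k1"]*(s@s))
    return (np.array(c["intrinsics"])@[s[0],s[1],1])[:2]
def save(c,name): cv2.imwrite("pics/"+name,cv2.cvtColor(c["frame"],cv2.COLOR_RGB2BGR))
E
python3 - <<'E'
from h import *
print(env.read_time())
for n in("scene","top"):
    c=cam(n); save(c,n+"0.png"); print(n,c["origin"],c["k1"],np.round(c["attitude"],2).tolist())
    for l in("shelf","scale_grip","jug","cork_mat","mug_blue","apple","lemon"):
        print(l,[(np.round(b["rect"]).tolist(),round(b["conf"],2)) for b in models.boxes_of(n,l)[:2]])
print(env.read_time(), env.read_ee_rot())
E
```

```text
pics
0.0
scene [-0.11734123 -0.4565949   1.09310274] 0.045090175266058304 [[0.48, 0.66, -0.58], [-0.88, 0.36, -0.32], [-0.0, 0.66, 0.75]]
shelf [([238.0, 293.0, 265.0, 317.0], 0.64), ([264.0, 144.0, 389.0, 286.0], 0.63)]
scale_grip [([314.0, 212.0, 331.0, 253.0], 0.69)]
jug [([301.0, 242.0, 331.0, 273.0], 0.94)]
cork_mat [([187.0, 245.0, 229.0, 284.0], 0.64)]
mug_blue [([245.0, 176.0, 283.0, 215.0], 0.71)]
apple [([298.0, 313.0, 328.0, 345.0], 0.61), ([243.0, 176.0, 279.0, 214.0], 0.58)]
lemon [([236.0, 293.0, 262.0, 319.0], 0.77)]
top [ 0.24659796 -0.0025549   0.99477905] -0.1059574333576716 [[-0.28, 0.89, -0.35], [-0.96, -0.27, 0.09], [-0.01, 0.36, 0.93]]
shelf [([237.0, 86.0, 388.0, 227.0], 0.81)]
scale_grip [([314.0, 169.0, 333.0, 206.0], 0.63)]
jug [([301.0, 185.0, 332.0, 224.0], 0.85)]
cork_mat [([199.0, 265.0, 254.0, 316.0], 0.6), ([357.0, 254.0, 391.0, 287.0], 0.27)]
mug_blue [([184.0, 164.0, 220.0, 207.0], 0.55)]
apple [([357.0, 254.0, 387.0, 286.0], 0.86), ([184.0, 163.0, 218.0, 206.0], 0.57)]
lemon [([294.0, 282.0, 319.0, 303.0], 0.56), ([314.0, 165.0, 333.0, 204.0], 0.56)]
0.8 [[-9.52697662e-01  3.03919666e-01  2.93792781e-05]
 [ 3.03919667e-01  9.52697663e-01  3.00689073e-06]
 [-2.70757164e-05  1.17935982e-05 -1.00000000e+00]]
```

```bash
cd pics; python3 -c "
import cv2,numpy as np
a=cv2.imread('scene0.png');b=cv2.imread('top0.png')
cv2.imwrite('s.png',cv2.resize(a,(784,588)));cv2.imwrite('t.png',cv2.resize(b,(784,588)))"
```

```text
(no output)
```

View pics/s.png

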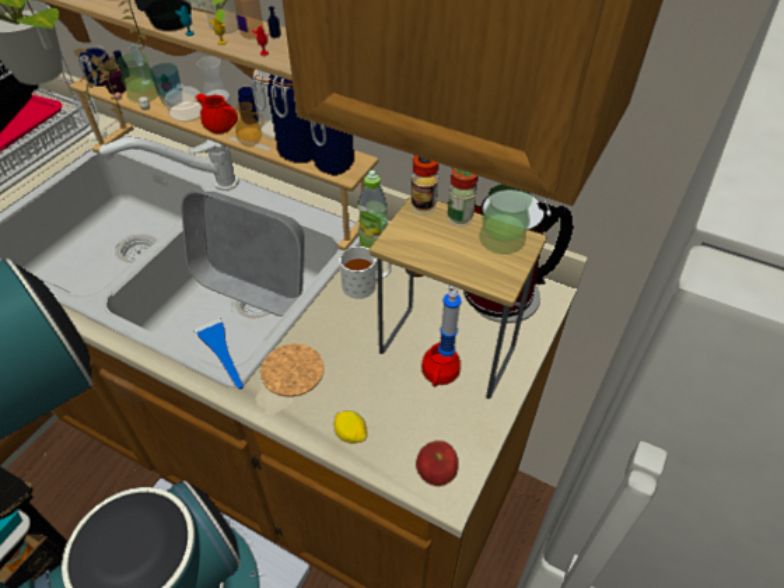

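View pics/t.png

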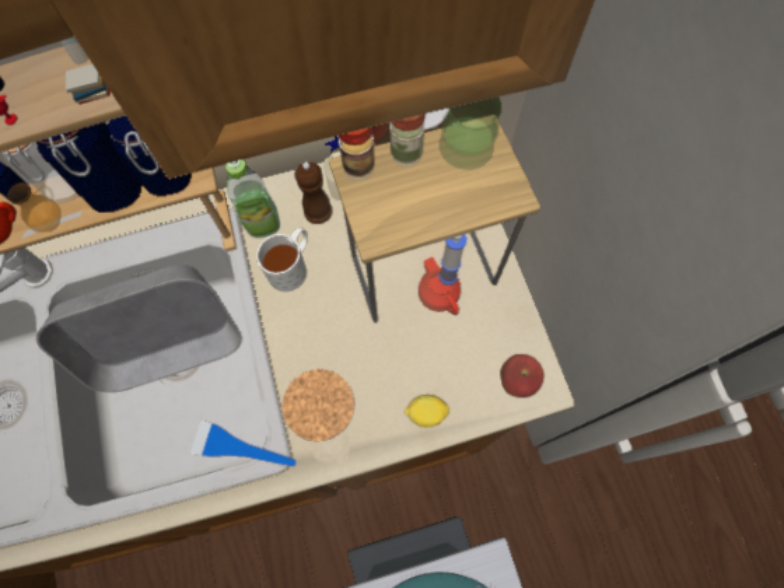

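The scene view shows the jug (440,365) under the scale (448,320), the mat at (292,370), the lemon at (350,427) and the apple at (437,463). In the top view the jug's spout is at (432,267), its handle at (456,305), and the shelf's front edge runs from (364,258) to (538,210).

Run:
```python
from h import *
s=cam("scene");t=cam("top")
f=1/1.4
for n,uv in dict(FL=(364,258),FR=(538,210),BL=(332,180)).items(): print(n,onplane(t,np.array(uv)*f,.318 if n!="BL" else .318).round(4))
for n,uv in dict(FL=(374,248),FR=(518,300),BR=(546,240)).items(): print("s",n,onplane(s,np.array(uv)*f,.318).round(4))
def cen(cn,l):
    o=models.outline_of(cn,l)
    m=o[0]["pixels"]; ys,xs=np.nonzero(m); return np.array([xs.mean(),ys.mean()]),o[0]["rect"],m.sum(),o[0]["conf"]
for l,z in(("jug",.037),("cork_mat",.008),("scale_grip",.14),("lemon",.028),("apple",.037),("mug_blue",.046)):
    for c,cn in((s,"scene"),(t,"top")):
        try:
            u,r,n,cf=cen(cn,l); print(l,cn,u.round(1),np.round(r),n,round(cf,2),onplane(c,u,z).round(4))
        except Exception as e: print(l,cn,e)
# crops
a=cv2.cvtColor(t["frame"],cv2.COLOR_RGB2BGR)[155:240,285:355]
b=cv2.cvtColor(s["frame"],cv2.COLOR_RGB2BGR)[200:285,285:355]
cv2.imwrite("pics/c.png",np.hstack([cv2.resize(x,None,fx=5.6,fy=5.6,interpolation=cv2.INTER_CUBIC) for x in(a,b)]))
```

```text
FL [ 0.5575 -0.0492  0.318 ]
FR [ 0.5587 -0.2979  0.318 ]
BL [ 0.6871 -0.0382  0.318 ]
s FL [ 0.5636 -0.0567  0.318 ]
s FR [ 0.5704 -0.3137  0.318 ]
s BR [ 0.7211 -0.306   0.318 ]
jug scene [314.4 261.6] [304. 242. 333. 276.] 590 0.9 [ 0.5835 -0.1901  0.037 ]
jug top [313.1 207.2] [299. 181. 329. 223.] 769 0.58 [ 0.5854 -0.1815  0.037 ]
cork_mat scene [208.6 263.6] [188. 246. 230. 283.] 1347 0.65 [0.4527 0.0775 0.008 ]
cork_mat top [226.8 289.1] [202. 267. 254. 315.] 1991 0.58 [0.4509 0.0835 0.008 ]
scale_grip scene [321.2 232.3] [316. 209. 332. 254.] 506 0.81 [ 0.6082 -0.1911  0.14  ]
scale_grip top [322.5 185.9] [314. 164. 332. 205.] 416 0.95 [ 0.5932 -0.2001  0.14  ]
lemon scene [249.7 304.2] [237. 292. 264. 317.] 446 0.87 [ 0.3875 -0.0983  0.028 ]
lemon top [304.4 292.8] [290. 282. 320. 302.] 541 0.89 [ 0.3851 -0.0946  0.028 ]
apple scene [312.3 330.5] [299. 313. 328. 346.] 797 0.69 [ 0.3944 -0.2746  0.037 ]
apple top [371.9 267.9] [356. 253. 388. 285.] 736 0.58 [ 0.3935 -0.2691  0.037 ]
mug_blue scene list index out of range
mug_blue top [202.  185.8] [183. 165. 222. 210.] 1205 0.62 [0.7221 0.078  0.046 ]
```

View pics/c.png

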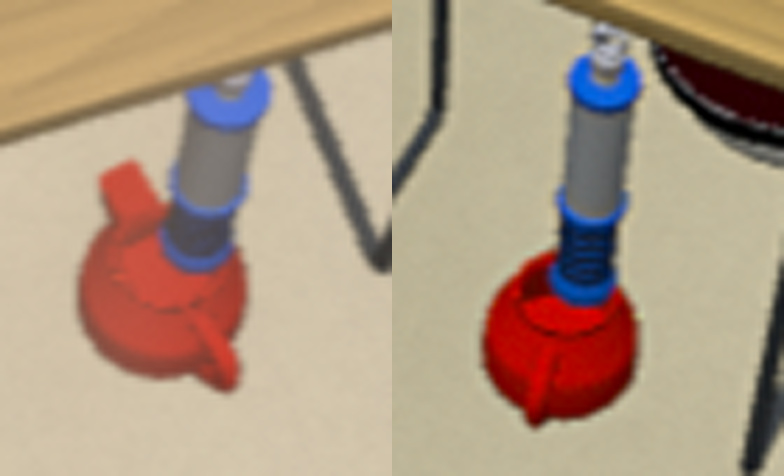

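```bash
cat >> h.py <<'E'
def Rt(a,yaw=0):
    "tool leaning back a deg, pointing horizontally along yaw (deg from +x)"
    a,w=np.radians([a,yaw]); h=np.array([np.cos(w),np.sin(w),0])
    z=h*np.sin(a)+np.array([0,0,-np.cos(a)]); y=np.array([-np.sin(w),np.cos(w),0])
    return np.column_stack([np.cross(y,z),y,z])
def tri(cs,uvs):
    A=np.zeros((3,3));b=np.zeros(3)
    for c,u in zip(cs,uvs):
        o,v=ray(c,u);M=np.eye(3)-np.outer(v,v);A+=M;b+=M@o
    return np.linalg.solve(A,b)
E
python3 - <<'E'
from h import *
s=cam("scene");t=cam("top")
k=lambda x,y:(285+x/5.6,155+y/5.6)
q=lambda x,y:(285+(x-392)/5.6,200+y/5.6)
g=tri([s,t],[q(585,250),k(200,232)]);print("grip",g,proj(s,g)-q(585,250))
print("rodtop",tri([s,t],[q(606,82),k(230,98)]))
print("handle end",tri([s,t],[q(540,405),k(230,372)]))
p=[.40,-.19,.21]
print(env.ik(p,Rt(35)), env.ik([.40,.08,.07],Rt(30)),env.ik([.40,.08,.07],Rt(30,-20)))
env.move_to(p,Rt(35))
w=cam("wrist");save(w,"w1.png");print(w["origin"],(-w["attitude"][:,2]).round(2),np.round(w["hand_eye"],3).tolist(),env.read_time())
print([models.boxes_of("wrist",l)[:1] for l in("jug","scale_grip")])
E
```

```text
grip [ 0.58295654 -0.19585182  0.11420329] [-1.43904729  0.97273587]
rodtop [ 0.58497868 -0.19731813  0.23474765]
handle end [ 0.53782114 -0.19997658  0.04846031]
[ -45.67555401  -46.77897566  128.11957782   25.24688006   74.16491281
 -137.31883188] None [ 22.62606774 -45.6838941  139.15565469 -21.90352647  65.18669372
 -41.86489993]
[ 0.24881963 -0.1907458   0.305772  ] [ 0.78  0.   -0.63] [[0.002, 0.962, 0.274, 0.069], [1.0, -0.001, -0.002, -0.001], [-0.001, 0.274, -0.962, -0.165], [0.0, 0.0, 0.0, 1.0]] 4.6333
[[{'rect': [247.3, 187.2, 309.0, 265.7], 'conf': 0.72}], [{'rect': [254.1, 247.2, 289.9, 378.5], 'conf': 0.88}]]
```

View pics/w1.png

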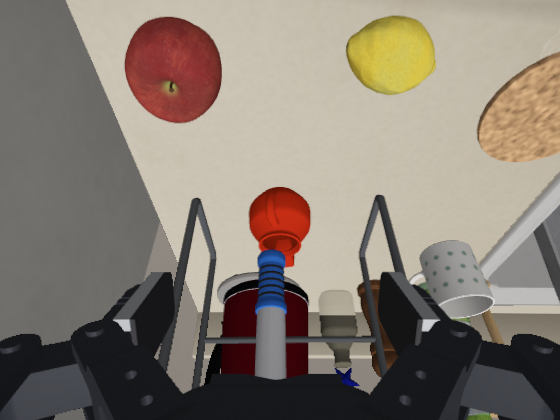

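The wrist view (inverted) shows the jug at (280,220) with its handle towards the camera, and the scale grip from (271,257) to (271,308). It also shows the shelf's frame legs at x≈200 and x≈380, and the apple and lemon above.

Run:
```python
from h import *
w=cam("wrist")
im=cv2.cvtColor(w["frame"],cv2.COLOR_RGB2BGR)
b=cv2.resize(im[180:330,180:400],None,fx=3.6,fy=3.6,interpolation=cv2.INTER_CUBIC)
cv2.imwrite("pics/w1c.png",b)
print("grip z.126",onplane(w,(271,282),.126), "x.583",onplane(w,(271,282),.583,0))
for l in("jug","scale_grip"):
    m=models.outline_of("wrist",l)[0]["pixels"];ys,xs=np.nonzero(m);print(l,xs.mean(),ys.mean(),xs.min(),xs.max(),ys.min(),ys.max())
```

```text
grip z.126 [ 0.58229469 -0.194997    0.126     ] x.583 [ 0.583      -0.1950059   0.12562002]
jug 279.3610547667343 221.3932193567082 248 309 187 266
scale_grip 270.2899310344828 316.53958620689656 255 285 250 379
```

View pics/w1c.png

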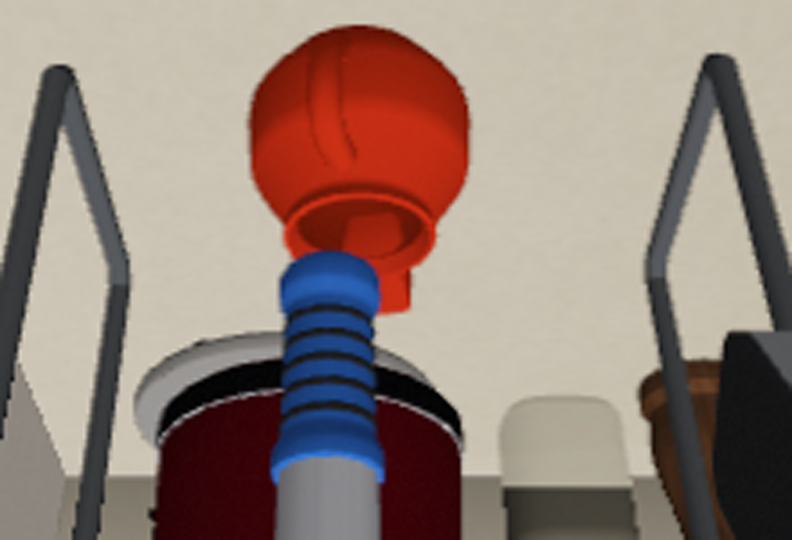

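The crop shows the belly from x=250 to 468, the handle bar from (327,60) to (338,150), and the spout at (397,300). The grip axis is at x≈329.

Run:
```python
from h import *
from scipy.optimize import least_squares
w=cam("wrist");t=cam("top");s=cam("scene")
k=lambda x,y:np.array((285+x/5.6,155+y/5.6))
q=lambda x,y:np.array((285+(x-392)/5.6,200+y/5.6))
W=lambda x,y:np.array((180+x/3.6,180+y/3.6))
obs=[(w,W(329,60),(0,-.053,.036),2),(w,W(338,150),(0,-.05,.070),1),(w,W(397,295),(0,.054,.066),1),
 (t,k(120,172),(0,.052,.070),2),(t,k(228,370),(0,-.053,.045),2),(s,q(540,405),(0,-.053,.04),2)]
def P(v,l):
    c,n=np.cos(v[2]),np.sin(v[2]); return [v[0]+c*l[0]-n*l[1],v[1]+n*l[0]+c*l[1],l[2]]
def f(v):
    r=[(proj(c,P(v,l))-u)*g/2 for c,u,l,g in obs]
    C=[v[0],v[1],.033]
    r.append([2*(proj(w,C)[0]-W(359,0)[0]),2*(proj(t,C)[0]-k(162,0)[0]),2*(proj(s,C)[0]-q(560,0)[0])])
    return np.concatenate(r)
for y0 in(-1.57,-1.2):
    o=least_squares(f,[.585,-.19,y0],loss="soft_l1");v=o.x
    print(v[:2].round(4),np.degrees(v[2]),f(v).round(1)); 
print("handle",P(v,(0,-.0495,.053)))
```

```text
[ 0.5938 -0.1853] -78.49298938439762 [-0.5 -1.3 -1.4 -0.9 -1.5  1.5 -2.3 -3.5 -1.5 -1.1 -1.7  0.6 -0.5 -1.1
 -1.3]
[ 0.5938 -0.1853] -78.49300011500155 [-0.5 -1.3 -1.4 -0.9 -1.5  1.5 -2.3 -3.5 -1.5 -1.1 -1.7  0.6 -0.5 -1.1
 -1.3]
handle [np.float64(0.5452512020701877), np.float64(-0.19515310725866836), 0.053]
```

Run:
```python
from h import *
lo=np.array([-162.19,-47.58,4.15,-65.23,.69,-170.13]);hi=np.array([162.19,125.68,143.07,245.23,171.88,170.13])
def show(n,p,R):
    j=env.ik(p,R); print(n,None if j is None else (np.round(j).astype(int).tolist(),round(min((j-lo).min(),(hi-j).min()),1)))
H=np.array([.543,-.195,.055]);M=np.array([.452,.081])
for a in(25,30,35):
    R=Rt(a,11.5); T=H+.013*R[:,2]
    show(("pick",a),T,R);show(("pre",a),T-.08*R[:,2],R);show(("out",a),T+[-.1,0,.01],R);show(("outup",a),T+[-.1,0,.08],R)
    for y in(-120,-90,-70,-50,-30,30,60,90):
        R=Rt(a,y);h=np.array([np.cos(np.radians(y)),np.sin(np.radians(y))])
        T=np.r_[M-.0495*h,.064]+.013*R[:,2]
        show((a,y),T,R); show((a,y,"back"),T-.08*R[:,2]+[0,0,.02],R)
for a in(30,38,45):
    R=Rt(a); G=np.array([.583,-.195,.126])+.019*R[:,2]
    show(("scale",a),G,R);show(("scale low",a),G-[0,0,.047],R);show(("pre",a),G-.1*R[:,2],R);show(("preh",a),G-[.1,0,0],R)
```

```text
('pick', 25) ([-31, -12, 119, 20, 55, -141], np.float64(23.9))
('pre', 25) ([-34, -20, 118, 19, 65, -141], np.float64(24.9))
('out', 25) ([-38, -26, 129, 21, 62, -147], np.float64(14.6))
('outup', 25) ([-38, -29, 124, 20, 70, -144], np.float64(18.4))
(25, -120) ([21, 2, 105, -15, 92, 53], np.float64(38.2))
(25, -120, 'back') ([23, 2, 97, -15, 102, 52], np.float64(46.4))
(25, -90) ([27, -6, 113, -22, 85, 31], np.float64(29.8))
(25, -90, 'back') ([30, -8, 106, -22, 95, 31], np.float64(36.9))
(25, -70) ([29, -14, 120, -25, 79, 15], np.float64(23.0))
(25, -70, 'back') ([33, -17, 114, -24, 90, 14], np.float64(29.4))
(25, -50) ([29, -23, 127, -26, 73, -4], np.float64(16.1))
(25, -50, 'back') ([34, -28, 121, -25, 84, -4], np.float64(19.4))
(25, -30) ([25, -34, 133, -22, 67, -28], np.float64(9.7))
(25, -30, 'back') ([30, -40, 128, -22, 79, -28], np.float64(7.6))
(25, 30) ([-6, -42, 138, 16, 65, -131], np.float64(4.9))
(25, 30, 'back') None
(25, 60) None
(25, 60, 'back') None
(25, 90) ([-15, -14, 120, 24, 82, 160], np.float64(10.3))
(25, 90, 'back') ([-19, -18, 114, 24, 92, 160], np.float64(1
[... 2239 characters left out ...]
le low', 30) ([-27, -12, 118, 18, 48, -126], np.float64(24.7))
('pre', 30) ([-30, -24, 115, 16, 63, -124], np.float64(23.6))
('preh', 30) ([-34, -28, 126, 19, 58, -131], np.float64(17.4))
('scale', 38) ([-29, -18, 121, 25, 45, -132], np.float64(22.4))
('scale low', 38) ([-29, -15, 123, 27, 41, -135], np.float64(20.1))
('pre', 38) ([-33, -29, 121, 24, 57, -131], np.float64(18.3))
('preh', 38) ([-37, -32, 130, 28, 53, -138], np.float64(12.8))
('scale', 45) ([-31, -20, 125, 34, 40, -141], np.float64(18.4))
('scale low', 45) ([-31, -16, 127, 39, 35, -146], np.float64(16.2))
('pre', 45) ([-37, -33, 127, 32, 53, -139], np.float64(14.2))
('preh', 45) ([-40, -35, 134, 37, 49, -146], np.float64(8.9))
```

Run:
```python
from h import *
H=np.array([.543,-.195,.055]);R=Rt(32,11.5);T=H+.012*R[:,2]
env.move_to(T-.08*R[:,2],R)
f0=np.array(env.read_wrist_force())
env.move_linear(T,.08)
print(env.read_ee_pos(),T,np.array(env.read_wrist_force())-f0,env.read_time())
w=cam("wrist");save(w,"w2.png")
im=cv2.cvtColor(w["frame"],cv2.COLOR_RGB2BGR)
cv2.imwrite("pics/w2c.png",cv2.resize(im[180:420,140:420],None,fx=2.4,fy=2.4))
```

```text
[ 0.54932845 -0.19391163  0.04535361] [ 0.54923137 -0.19373221  0.04482342] [ 0.3559986   1.00115865 -0.40925186] 6.875
```

View pics/w2c.png

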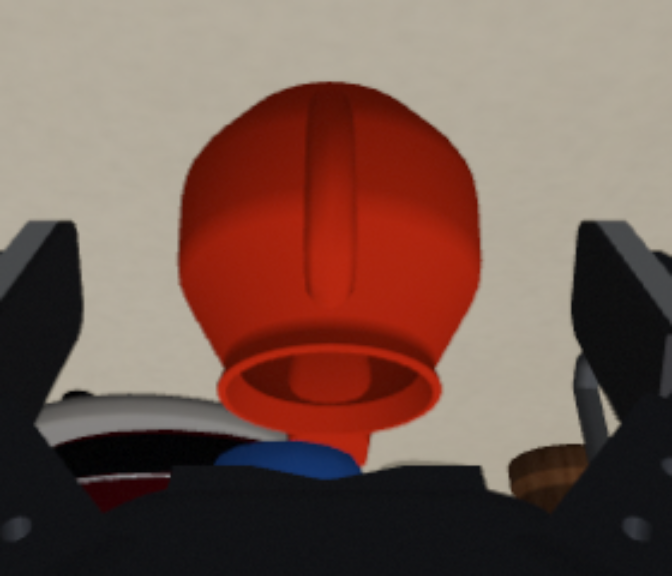

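The handle is centred between the fingers at crop x≈331, running from y=92 to 300. I'll check its depth against the projection of the fitted jug.

Run:
```python
from h import *
w=cam("wrist")
h=np.array([np.cos(np.radians(11.5)),np.sin(np.radians(11.5)),0]);n=np.array([-h[1],h[0],0])
c=lambda P:((proj(w,P)-[140,180])*2.4).round()
print("TCP",c(env.read_ee_pos()))
for d in(-.005,0,.005):
    O=np.array([.543,-.195,0])+h*(.0495+d)
    print(d,"hbot",c(O-h*.056+[0,0,.036]),"htop",c(O-h*.056+[0,0,.07]),c(O-h*.043+[0,0,.07]),"belly",c(O+n*.0395+[0,0,.035]),c(O-n*.0395+[0,0,.035]),"rimfar",c(O+h*.028+[0,0,.074]),"spout",c(O+h*.055+[0,0,.07]))
```

```text
TCP [328. 187.]
-0.005 hbot [330.  99.] htop [330. 241.] [330. 278.] belly [482. 239.] [176. 239.] rimfar [328. 434.] spout [328. 454.]
0 hbot [330. 115.] htop [330. 256.] [330. 290.] belly [479. 250.] [178. 249.] rimfar [328. 441.] spout [328. 460.]
0.005 hbot [330. 129.] htop [330. 270.] [330. 303.] belly [476. 259.] [181. 259.] rimfar [328. 448.] spout [328. 466.]
```

Run:
```python
from h import *
env.grasp(grip_force=80)
p=np.array(env.read_ee_pos());f=np.array(env.read_wrist_force())
print(env.read_grip_width(),env.read_gripper_force(),f,p)
env.move_linear(p+[0,0,.008],.04)
print(env.read_grip_width(),np.array(env.read_wrist_force())-f,env.read_time())
w=cam("wrist");save(w,"w3.png")
```

```text
0.05425354063629462 78.75851015502121 [-2.88822901 -0.4817619   2.68839482] [ 0.54926941 -0.19380928  0.04500922]
0.05568694850616868 [ 3.21673977  0.49510546 -5.17998617] 8.075
```

View pics/w3.png

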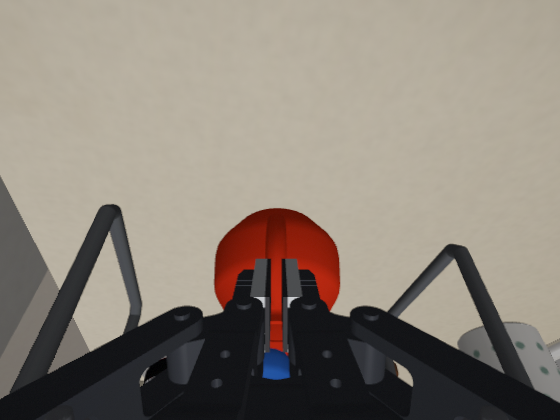

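Run:
```python
from h import *
p=np.array(env.read_ee_pos())
env.move_linear(p+[-.10,-.0,.0],.12)
env.move_linear(p+[-.10,0,.09],.15)
yw=-70;R=Rt(32,yw);h=np.array([np.cos(np.radians(yw)),np.sin(np.radians(yw)),0])
M=np.array([.452,.081,.053])-.043*h
env.move_to(M+[0,0,.07],R)
f0=np.array(env.read_wrist_force())
env.move_linear(M+[0,0,.008],.08)
f0=np.array(env.read_wrist_force());print(f0)
z=.006
while z>-.006:
    env.move_linear(M+[0,0,z],.02); f=np.array(env.read_wrist_force())-f0
    if f[2]>2: break
    z-=.002
print(z,f,env.read_grip_width(),env.read_time(),np.array(env.read_ee_pos())-M)
t=cam("top");s=cam("scene")
cr=[cv2.cvtColor(c["frame"],cv2.COLOR_RGB2BGR)[a:a+100,b:b+100] for c,a,b in((t,230,170),(s,200,155))]
cv2.imwrite("pics/pl.png",np.hstack([cv2.resize(x,(400,400)) for x in cr]))
```

```text
[-0.57666746  0.79756363 -2.54484482]
0.0 [-0.37226535 -0.06489143  3.75087428] 0.0575955485819987 14.2417 [1.17375135e-04 1.92773090e-05 9.40507731e-05]
```

View pics/pl.png

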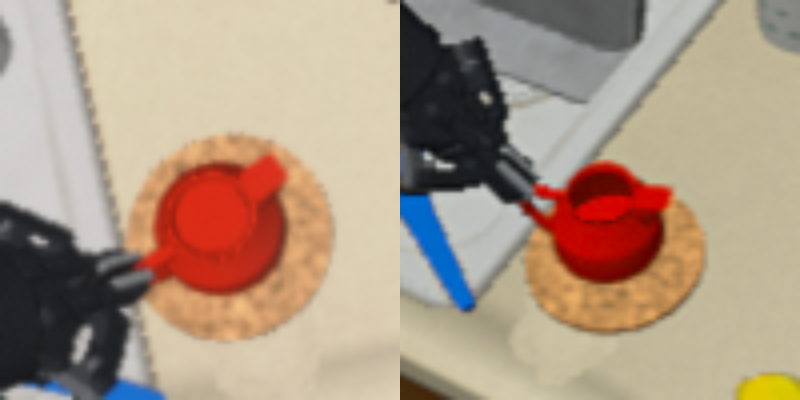

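The jug stands upright and well inside the mat, touching at the nominal height. I'll release it and go to the scale.

Run:
```python
from h import *
env.release()
p=np.array(env.read_ee_pos());R=np.array(env.read_ee_rot())
env.move_linear(p-.08*R[:,2],.1)
q=np.array(env.read_ee_pos()); q[2]=.2
env.move_linear(q,.2)
t=cam("top");o=models.outline_of("top","jug")
if o:
    ys,xs=np.nonzero(o[0]["pixels"]);print("jug",onplane(t,(xs.mean(),ys.mean()),.045))
R=Rt(38);G=np.array([.583,-.195,.126])
env.move_to(G-.095*R[:,2],R)
f=np.array(env.read_wrist_force());print(f,env.read_time())
w=cam("wrist");save(w,"w4.png")
print("proj grip",proj(w,G),proj(w,G+[0,0,.021]),proj(w,G-[0,0,.021]))
o=models.outline_of("wrist","scale_grip");print([(x["rect"],x["conf"]) for x in o])
```

```text
jug [0.4503493  0.08563968 0.045     ]
[-0.21997052  0.41310326 -0.3351927 ] 18.8833
proj grip [275.79942308 210.48134792] [275.81459879 232.91130827] [275.78557674 190.02209336]
[([247.5, 167.6, 308.5, 375.1], 0.63)]
```

View pics/w4.png

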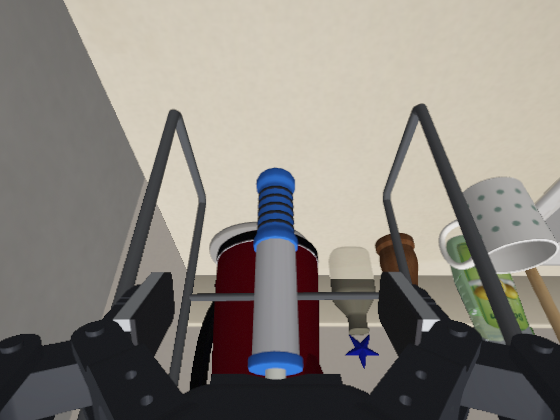

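The grip is seen at (275.5,212), against (275.8,210.5) predicted, so I'll approach and grip.

Run:
```python
from h import *
R=Rt(38);G=np.array([.583,-.195,.1265])
env.move_linear(G+.017*R[:,2],.08)
f0=np.array(env.read_wrist_force());print(f0)
env.grasp(grip_force=50)
p=np.array(env.read_ee_pos());f=np.array(env.read_wrist_force())
print(env.read_grip_width(),env.read_gripper_force(),f,p,env.read_time())
for d in(.01,.02,.03):
    env.move_linear(p-[0,0,d],.03); print(d,(np.array(env.read_wrist_force())-f0).round(2),(np.array(env.read_ee_pos())-p).round(4))
print(env.read_time(),env.read_grip_width())
```

```text
[ 0.2497054  -0.18070865 -0.10402753]
0.294639327405947 46.77306469537143 [-1.25841206  0.97277934 -0.05384781] [ 0.59342446 -0.19500612  0.1130977 ] 21.1167
0.01 [-2.71  0.    2.93] [ 0.   -0.   -0.01]
0.02 [-2.3   0.51  5.09] [ 0.0001 -0.     -0.0199]
0.03 [-2.06 -0.46  6.05] [ 0.0003 -0.0001 -0.0295]
22.5667 0.2930203075152883
```

Run:
```python
from h import *
p=np.array([.59342446,-.19500612,.1130977])
env.move_linear(p-[0,0,.0472],.03); t0=env.read_time()
print((np.array(env.read_wrist_force())).round(2),(np.array(env.read_ee_pos())-p).round(4),t0)
w=cam("wrist");s=cam("scene");t=cam("top")
g=lambda c,a,b,n,m,k:cv2.resize(cv2.cvtColor(c["frame"],cv2.COLOR_RGB2BGR)[a:a+n,b:b+m],(k,400),interpolation=cv2.INTER_CUBIC)
cv2.imwrite("pics/pull.png",np.hstack([g(s,190,290,70,70,400),g(t,150,290,70,70,400)]))
```

```text
[-3.38 -0.12  9.93] [ 0.0005 -0.0003 -0.0462] 23.2917
```

View pics/pull.png

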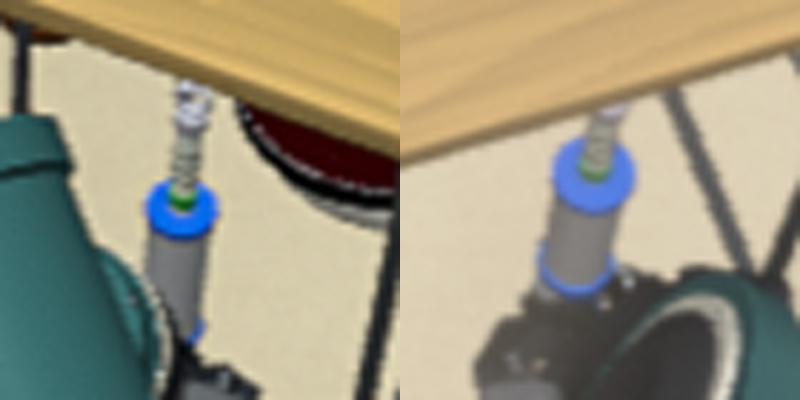

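Green shows just above the tube's mouth with no red, and the draw is about 46 mm. I'll hold, then ease it back.

Run:
```python
from h import *
p=np.array([.59342446,-.19500612,.1130977])
env.hold(2.0)
print((np.array(env.read_wrist_force())).round(2),(np.array(env.read_ee_pos())-p).round(4),env.read_time())
for d in(.02,.004,.0):
    env.move_linear(p-[0,0,d],.025); print(d,np.array(env.read_wrist_force()).round(2),(np.array(env.read_ee_pos())-p).round(4))
d=0
env.hold(.3)
while np.array(env.read_wrist_force())[2]>-.6 and d<.004:
    d+=.0005; env.move_linear(p+[0,0,d],.01); print(d,np.array(env.read_wrist_force()).round(2))
print(env.read_time(),env.read_grip_width())
```

```text
[-2.73 -0.38  8.67] [ 0.0005 -0.0003 -0.0461] 25.4417
0.02 [-1.21 -0.07  4.89] [-0.      0.     -0.0202]
0.004 [-0.98 -0.1   1.36] [-0.0001  0.0001 -0.0043]
0.0 [-1.87 -0.98  0.35] [-0.0001  0.     -0.    ]
0.0005 [-1.39  0.1   0.01]
0.001 [-1.3   0.59 -5.  ]
28.5833 0.29120595499593144
```

Run:
```python
from h import *
p=np.array([.59342446,-.19500612,.1130977])
env.move_linear(p+[0,0,.0004],.01)
print(np.array(env.read_wrist_force()).round(2))
env.release()
R=np.array(env.read_ee_rot())
env.move_linear(p-.10*R[:,2],.06)
env.move_linear(p-.10*R[:,2]+[-.06,0,.06],.1)
env.hold(1)
w=cam("wrist");t=cam("top");s=cam("scene");print(env.read_time())
g=lambda c,a,b,n,m,k:cv2.resize(cv2.cvtColor(c["frame"],cv2.COLOR_RGB2BGR)[a:a+n,b:b+m],(k,400),interpolation=cv2.INTER_CUBIC)
cv2.imwrite("pics/end.png",np.hstack([g(s,150,170,200,200,400),g(t,130,180,200,200,400)]))
print(models.boxes_of("wrist","scale_grip")[:1])
```

```text
[-1.9   0.36 -2.32]
33.4083
[{'rect': [255.3, 165.7, 298.5, 319.7], 'conf': 0.68}]
```

View pics/end.png

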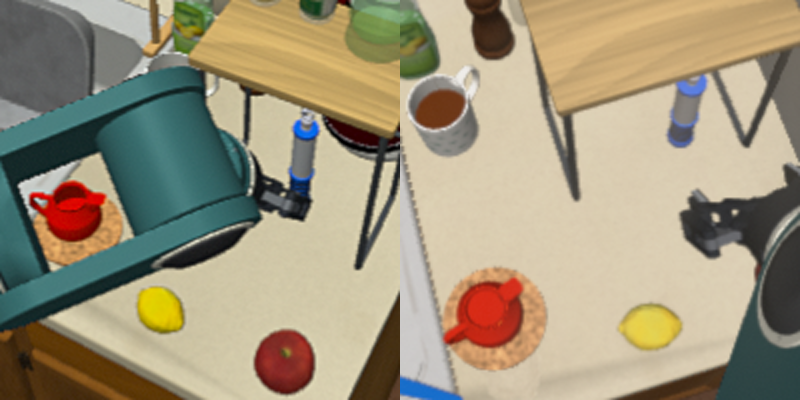

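The jug is upright on the mat, the scale hangs at rest, the other things in view have not moved, and the gripper is clear.

```bash
python3 -c "
from h import *
print(env.finish_job())"
```

```text
the job is handed in; nothing more can be done
None
```

I handed the job in at about 33 s: the jug stands upright on the cork mat, and the scale was drawn down about 46 mm with green showing and no red, held just over 2 s, eased back to its stop and let go; the camera view is from above, so "green fully out" rests on the measured draw and force.

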